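# Fit the missing link into the printed finger

### The job

The finger laid out in the jig is missing its middle link. Find the one loose printed link that fills the gap snugly and is level with its neighbours, and slide it across the bench top, without lifting it, into the gap until it is fully home against the metal rail; then swing the steel hold-down arm over it as far as it goes. Leave the other links, the two parts boxes and the round tin where they are.

Things in the scene. Friction and masses are not known exactly. Their poses are not given: they have to be found in the camera images.
- link_medium: loose cream 3D-printed finger link, a block with rounded corners lying flat, 60 mm long (its y axis), 30 mm wide (x), 28 mm high, about 45 g, a thin grey groove along the middle of its top. Origin at the centre of its underside. It slides freely on the bench.
- link_short: loose cream 3D-printed finger link, a block with rounded corners lying flat, 46 mm long (its y axis), 30 mm wide (x), 28 mm high, about 35 g, a thin grey groove along the middle of its top. Origin at the centre of its underside. It slides freely on the bench.
- link_long: loose cream 3D-printed finger link, a block with rounded corners lying flat, 74 mm long (its y axis), 30 mm wide (x), 28 mm high, about 55 g, a thin grey groove along the middle of its top. Origin at the centre of its underside. It slides freely on the bench.
- link_thick: loose cream 3D-printed finger link, a block with rounded corners lying flat, 60 mm long (its y axis), 30 mm wide (x), 42 mm high, about 65 g, a thin grey groove along the middle of its top. Origin at the centre of its underside. It slides freely on the bench.
- jig: jig fixed to the bench: two cream end sections of a finger, 30 mm deep (x), 28 mm high, with a gap between them 63 mm wide (y), open towards the robot (-x). Origin: the gap's centre on the bench; gap walls at y = -31.5 and +31.5 mm. x points away from the robot into the gap, y along the finger. A fitting link fully home has its origin and axes on the jig's, either way round.
- gap_mouth (a point): middle of the gap's mouth, on the bench, 15 mm before the jig's origin (x = -15 mm of the jig), in line with the near faces of the end sections; the sections reach to y = -82 and +104 mm of the jig, their corners rounded 4 mm
- rail (a point): middle of the aluminium rail's near face, on the bench, 15 mm beyond the jig's origin (x = +15 mm of the jig); the rail closes the gap's far side, is 210 mm long (y), 12 mm thick, 20 mm high
- clamp (a joint): angle of the steel hold-down arm about its upright pivot, rad: 0 is swung away behind the rail, 0.88 is the stop with the arm across the middle of the gap; grows counter-clockwise from above. The arm is 18 mm wide, 8 mm thick, its underside 31 mm above the bench; it stays where left (about 1 N at the knob moves it).
- clamp_knob (a point): the black upright knob at the arm's end, 68 mm from the pivot: a cylinder 12 mm in diameter from 39 to 66 mm above the bench; this point is on its axis, 66 mm above the bench. At the arm's stop it stands over the gap's centre.
- clamp_pivot (a point): the arm's pivot axis behind the rail, at x = +28, y = -62 mm of the jig, 31 mm above the bench; the pivot pin reaches 43 mm above the bench
- box_blue: bystander: blue plastic parts box with clear lid, 54 (y) x 26 (x) x 20 mm, in the row with the links; origin under its centre
- box_pink: bystander: pink parts box of the same size, to the right of the jig
- tin: bystander: round metal tin, 72 mm in diameter, 22 mm high, to the left of the jig; origin under its centre
There are look-alikes about, which are no part of the job. Leave any green look-alike of the link_medium alone.

How it is judged:
On the way:
1. the fitting link is home in the gap while the hold-down arm is still swung away (x of link_medium in the frame of jig between -0.004 and 0.004 m and y of link_medium in the frame of jig between -0.005 and 0.005 m and angle between the y axis of link_medium and the y axis of jig, either way round below 0.08 rad and angle between link_medium's own z axis and vertical below 0.08 rad and height (world z) of link_medium below 0.006 m and value of joint clamp below 0.4 rad), for 0.2 s.
At the end, for the whole second after the job is handed in: the 60 mm long, 28 mm high link lies flat in the gap, at rest, within 4 mm (x) and 5 mm (y) of the jig's origin and 0.08 rad of its y axis; the hold-down arm rests over it, joint above 0.80; other links, parts boxes and tin never over 30 mm from their places (x of link_medium in the frame of jig between -0.004 and 0.004 m and y of link_medium in the frame of jig between -0.005 and 0.005 m and angle between the y axis of link_medium and the y axis of jig, either way round below 0.08 rad and angle between link_medium's own z axis and vertical below 0.08 rad and height (world z) of link_medium below 0.006 m and value of joint clamp above 0.8 rad and linear speed of link_medium below 0.01 m/s and velocity of joint clamp between -0.05 and 0.05 rad/s); the robot touches nothing.
It fails at once if the fitting link is lifted (more than 12 mm) off the bench (height (world z) of link_medium above 0.012 m).
It fails at once if another link is pushed more than 30 mm from its place (distance of any of link_short, link_long, link_thick from where it was at the start of the episode above 0.03 m).
It fails at once if a parts box or the tin is pushed more than 30 mm from its place (distance of any of box_blue, box_pink, tin from where it was at the start of the episode above 0.03 m).
It also fails if it takes over 72 s, if anything falls off the work surface, if the arm or the gripper's body presses on something with over 40 N, if the wrist force passes 120 N, or if a joint passes its speed limit or range.

### The arm

A 7-joint arm with a two-finger parallel gripper is mounted at the origin on the work surface. World frame = base frame: x ahead of the robot, y to its left, z up, the work surface at z = 0. Lengths are in m, angles in rad, forces in N, time in s.
With the tool pointing down it reaches from about 0.425 to 1.025 m from the base axis. Payload 9.4 kg.
Tool frame: the origin (TCP) lies on the centre line of the jaws, within the pads' length; the fingertips stand 14 mm ahead of it and the grasp point (between the pads) lies 5 mm behind it; z points along the fingers, y is the line along which they close (so a half turn about z gives the same grasp; the last joint's range is limited). The gripper opens to 85 mm and grips with 20 to 120 N. Pads are 22 mm wide; open, the fingers measure 114 mm over their backs; the gripper's body (76 mm by 85 mm) begins 54 mm behind the grasp point. The pads swing forward as they close: fully open they stand 13 mm farther back than shut.
Start: joints at [1.117, 0.599, -0.003, 1.599, 0.002, 0.943, -0.08], TCP at [0.267, -0.674, 0.211] pointing down, gripper open.
Joint ranges: [-2.57, 2.57], [-0.35, 1.97], [-1.29, 1.29], [0.11, 2.56], [-1.05, 4.19], [0.11, 1.86], [-2.63, 2.63]. Speed limits (rad/s): [2.22, 2.22, 3.01, 3.01, 3.14, 3.14, 3.14].

### API

Orientations are given as a unit quaternion [w, x, y, z].
In Python, from cell import env gives the robot as it stands. The module is installed in compiled form; this text tells all that it offers.
- The arm moves only by the tool move_arm, never from a script. Its argument "motion" is one flat list of numbers, 5 for each row, row after row: the gripper command: -1 is fully open, 1 is shut, values between are in proportion, then the shift along the tool's x, y, z in mm, then the turn about the tool's z in degrees. In form: [claw, tx, ty, tz, spin, claw, tx, ty, tz, spin, ...]. A call has 1 to 12 rows; each row shifts and turns the commanded pose from where the row before left it, along the tool's axes as they then stand; what a row does not reach is not made up. A row lasts 1/12 s, in which the tool goes at most 41.7 mm and 7.16 degrees, less where a joint would pass 70% of its speed; a pose out of reach is approached as far as the arm can. A call is refused whole if a number of a shift passes 41.7 or a number of a turn 7.16, either way. A call with a gripper value outside its range is refused whole. The fingers move at their own pace and stop on an object; the grip force is fixed at half the most. Time passes only in rows, so rows that do not move let the fingers close. It gives the time, the measured TCP pose, the force, the opening and the grip force at its end, in the units of the state.
- env.get_obs(): the state, without advancing time (a new reading comes with each control period).
- env.capture(name): name is "scene" or "top" or "wrist"; returns the picture (480x640x3 uint8, red, green, blue); there is no depth.
- env.get_calibration(name): a dict with "mtx" (3x3 intrinsics, pixels), "world_from_camera" (4x4, takes a point from camera to world coordinates); the wrist camera has in their place "mount" (4x4, takes a point from camera to tool coordinates, whose origin is the TCP and whose axes are the flange's). Camera axes: x right, y up, looking along -z (the intrinsics and any distortion apply to the point x, -y, -z); pixel columns grow to the right and rows downward; lengths in m; the calibration is good to about 2 mm. A picture is of the moment at which its call begins: read the wrist's pose just before it. get_calibration takes no time and is no camera call.
- env.close_job(): hands the job in; it is judged then, once.
The state is a dict: "time": time; "joint_pos": joint angles; "joint_velocities": joint speeds; "tau": joint torques, N m; "eef_pos": TCP position; "ee_rot": TCP orientation; "contact_force": force on the tool from outside, world axes, zero at the start; "moment": the same for the moment, N m; "width": finger opening in m; "grip_force": force on a finger pad.
Only numpy, scipy, OpenCV 4.12 (cv2) and the standard library are available. Lean on these libraries where they do the work, as an engineer would, in place of code of your own. Each camera call takes 0.05 s, during which the arm holds its last target. There are 200 camera calls.

## Working session

There is one attempt and no reset: what is moved stays moved. The work goes in short steps, Python scripts to look and compute and a tool call to move; the robot and the scene stay as the last step left them, time stands still between calls to the robot, and variables do not carry over. Pictures are saved under pics/ and viewed, at most 10 in all, crops included, and the job is handed in when it is done.

Besides the shell and the picture viewer there is one more tool, called after "Call:" in YAML: its name, and indented under it one key for each argument. move_arm: Moves the arm, as the interface text tells. Its arguments: {"type":"object","properties":{"motion":{"type":"array","items":{"type":"number"}}},"required":["motion"]}

```bash
mkdir -p pics; python3 - <<'E'
from cell import env
import cv2
for n in("top","scene"):
    cv2.imwrite(f"pics/{n}0.png",env.capture(n)[:,:,::-1])
    c=env.get_calibration(n);print(n,c)
print(env.get_calibration("wrist"));o=env.get_obs();print(o)
E
```

```text
top {'mtx': array([[526.49859527,   0.        , 317.64122172],
       [  0.        , 526.49859527, 247.85217236],
       [  0.        ,   0.        ,   1.        ]]), 'world_from_camera': array([[-1.92634927e-03,  9.87271376e-01, -1.59033074e-01,
         3.85095687e-01],
       [-9.99968626e-01, -6.79842360e-04,  7.89206862e-03,
        -1.25773965e-02],
       [ 7.68349603e-03,  1.59043287e-01,  9.87241711e-01,
         1.14616061e+00],
       [ 0.00000000e+00,  0.00000000e+00,  0.00000000e+00,
         1.00000000e+00]])}
scene {'mtx': array([[438.47630658,   0.        , 320.4201664 ],
       [  0.        , 438.47630658, 239.39003526],
       [  0.        ,   0.        ,   1.        ]]), 'world_from_camera': array([[ 0.44670252, -0.72888107,  0.51883451,  0.95850815],
       [ 0.89451007,  0.35246376, -0.27499278, -0.22088829],
       [ 0.01756667,  0.58694266,  0.80943791,  0.73631386],
       [ 0.        ,  0.        ,  0.        ,  1.        ]])}
{'mtx': array([[355.21385814,   0.        , 317.64699525],
       [  0.        , 355.21385814, 239.10370052],
       [  0.        ,   
[... 400 characters left out ...]
_pos': array([ 1.11735321,  0.60006959, -0.00254552,  1.60008898,  0.00180611,
        0.94288107, -0.0797817 ]), 'joint_velocities': array([-0.00107564, -0.00106459,  0.00064111, -0.00138447, -0.00010263,
        0.00047061, -0.00151222]), 'tau': array([ 4.50426538e-03, -7.77991605e+01,  1.56994253e+00, -2.58626086e+01,
        1.26414929e-02,  5.53568912e-03, -5.87847381e-06]), 'eef_pos': array([ 0.2665353 , -0.67372569,  0.21067166]), 'ee_rot': array([-6.93543001e-04,  9.82302522e-01,  1.87299846e-01, -2.02319889e-04]), 'contact_force': array([-0.63581715, -0.26692154, -0.22679323]), 'moment': array([ 0.02782526,  0.03276931, -0.04363089]), 'grip_force': 0.0, 'width': 0.08548344695798231}
```

View pics/top0.png

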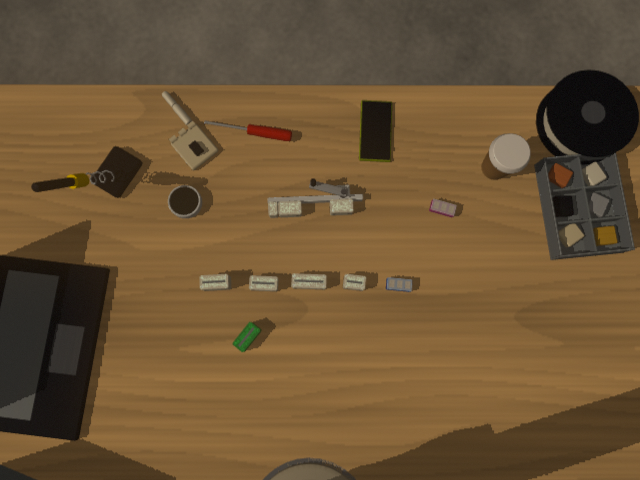

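View pics/scene0.png

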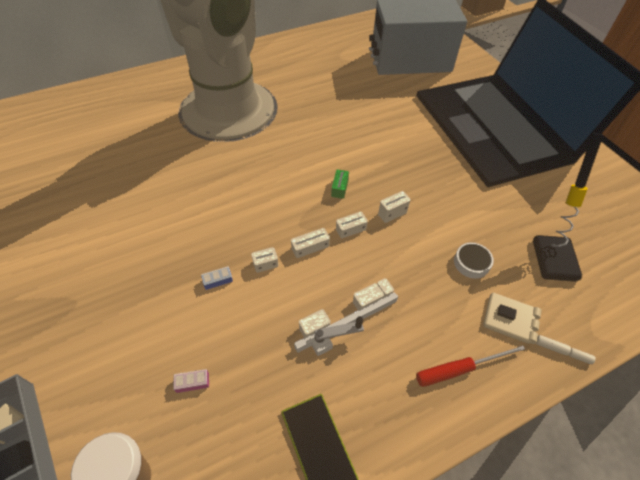

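The top view shows a row of cream links at (214,282), (263,283), (309,281) and (355,282), then the blue box at (399,284). The jig gap is near (317,206), with the clamp at (330,188) and the green look-alike at (247,337).

In the scene view the links are at (395,206), (351,224), (310,242) and (264,260). Candidates for the 60 mm length:
- Top (214,282) / scene (395,206): looks taller, so probably the thick one.
- Top (263,283) / scene (351,224): probably the medium one.
- Green block at (247,337): excluded by the description.

I'll check the choice in a close crop.

```bash
cat > h.py <<'E'
import numpy as np,cv2
from cell import env
def ray(n,uv,z,T=None):
    c=env.get_calibration(n);K=c["mtx"]
    T=c["world_from_camera"] if T is None else T
    d=np.array([(uv[0]-K[0,2])/K[0,0],-(uv[1]-K[1,2])/K[1,1],-1.]);d=T[:3,:3]@d
    return T[:3,3]+d*(z-T[2,3])/d[2]
def proj(n,p,T=None):
    c=env.get_calibration(n);K=c["mtx"]
    T=c["world_from_camera"] if T is None else T
    q=T[:3,:3].T@(np.array(p)-T[:3,3]);return K[0,2]-K[0,0]*q[0]/q[2],K[1,2]+K[1,1]*q[1]/q[2]
def tcp(o):
    from scipy.spatial.transform import Rotation as R
    w,x,y,z=o["ee_rot"];T=np.eye(4);T[:3,:3]=R.from_quat([x,y,z,w]).as_matrix();T[:3,3]=o["eef_pos"];return T
def wristT(o): return tcp(o)@env.get_calibration("wrist")["mount"]
E
python3 - <<'E'
from h import *
t=cv2.imread("pics/top0.png");s=cv2.imread("pics/scene0.png")
a=cv2.resize(t[160:300,190:390],None,fx=4,fy=4,interpolation=cv2.INTER_CUBIC)[:300*2]
b=cv2.resize(s[180:280,240:420],(800,444),interpolation=cv2.INTER_CUBIC)
cv2.imwrite("pics/c1.png",a[:560]);cv2.imwrite("pics/c2.png",b)
for n,uv,z in [("214",(214,282),.028),("263",(263,283),.028),("309",(309,281),.028),("355",(355,282),.028),("blue",(399,284),.02),("pink",(443,208),.02),("tin",(184,201),.022),("gap",(317,206),.028),("green",(247,337),.028)]:
    print(n,ray("top",uv,z).round(3))
for uv in [(395,206),(351,224)]: print(ray("scene",uv,.028).round(3))
E
```

```text
214 [0.492 0.199 0.028]
263 [0.49  0.095 0.028]
309 [ 0.494 -0.003  0.028]
355 [ 0.491 -0.101  0.028]
blue [ 0.488 -0.196  0.02 ]
pink [ 0.655 -0.297  0.02 ]
tin [0.67  0.271 0.022]
gap [ 0.658 -0.02   0.028]
green [0.376 0.127 0.028]
[0.495 0.201 0.028]
[0.497 0.094 0.028]
```

View pics/c1.png

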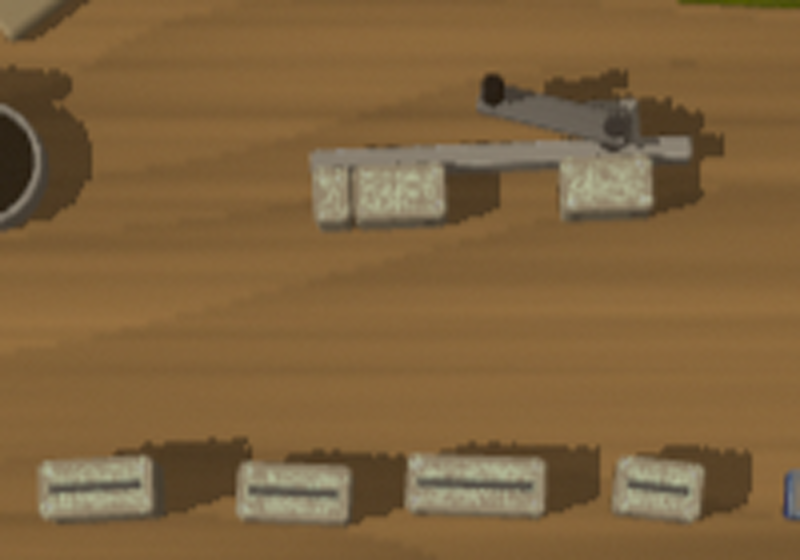

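View pics/c2.png

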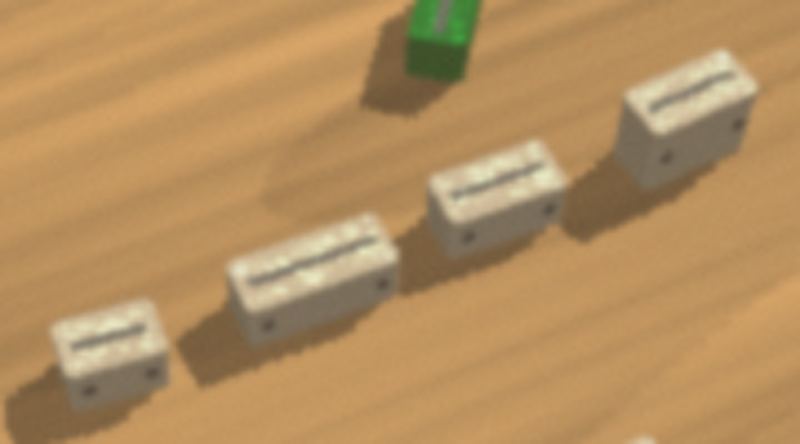

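The crops confirm it. The link at top (263,283) / scene crop (495,200) is 60 mm long and as low as its neighbours, so it's the medium one. The far-left link at scene crop (690,110) is clearly taller, so it's the thick one. The jig gap is at crop (502,188), slightly yawed.

Next I'll fly to a wrist-camera view above both.

Call:
move_arm:
  motion: [-1, 27, -29, 0, 0, -1, 27, -29, 0, 0, -1, 27, -29, 0, 0, -1, 27, -29, 0, 0, -1, 27, -29, 0, 0, -1, 27, -29, 0, 0, -1, 27, -29, 0, 0, -1, 27, -29, 0, 0, -1, 27, -29, 0, 0, -1, 27, -29, 0, 0]

```text
time: 0.93
eef_pos: [0.4113, -0.3033, 0.2114]
ee_rot: [-0.0, 0.982, 0.187, -0.0]
contact_force: [-0.1, -0.5, -0.6]
width: 0.0855
grip_force: 0.0
```

Call:
move_arm:
  motion: [-1, 27, -29, 0, 0, -1, 27, -29, 0, 0, -1, 27, -29, 0, 0, -1, 27, -29, 0, 0, -1, 27, -29, 0, 0, -1, 27, -29, 0, 0, -1, 27, -29, 0, 0, -1, 27, -29, 0, 0, -1, 27, -29, 0, 0, -1, 27, -29, 0, 0]

```text
time: 1.77
eef_pos: [0.5556, 0.0658, 0.2113]
ee_rot: [0.0, 0.982, 0.187, -0.0]
contact_force: [0.8, -1.9, 0.6]
width: 0.0853
grip_force: 0.0
```

Call:
move_arm:
  motion: [-1, 0, 0, 0, -6.8, -1, 0, 0, 0, -6.8, -1, 0, 0, 0, -6.8, -1, 0, 0, 0, -6.8, -1, 0, 0, 0, -6.8, -1, 0, 0, 0, -6.8, -1, 0, 0, 0, -6.8, -1, 0, 0, 0, -6.8, -1, 0, 0, 0, -6.8, -1, 0, 0, 0, -6.8, -1, 0, 0, 0, 0, -1, 0, 0, 0, 0]

```text
time: 2.77
eef_pos: [0.5553, 0.0636, 0.2112]
ee_rot: [-0.0, 0.711, 0.703, -0.0]
contact_force: [0.4, -0.2, -0.3]
width: 0.0852
grip_force: 0.0
```

```bash
python3 - <<'E'
from h import *
import pickle
o=env.get_obs();im=env.capture("wrist")[:,:,::-1];cv2.imwrite("pics/w1.png",im);pickle.dump(o,open("w1.pkl","wb"))
print(o["time"],o["eef_pos"],o["ee_rot"])
E
```

```text
2.7667 [0.55528212 0.06356974 0.21116583] [-3.12997504e-04  7.11057423e-01  7.03133848e-01 -1.90088989e-04]
```

View pics/w1.png

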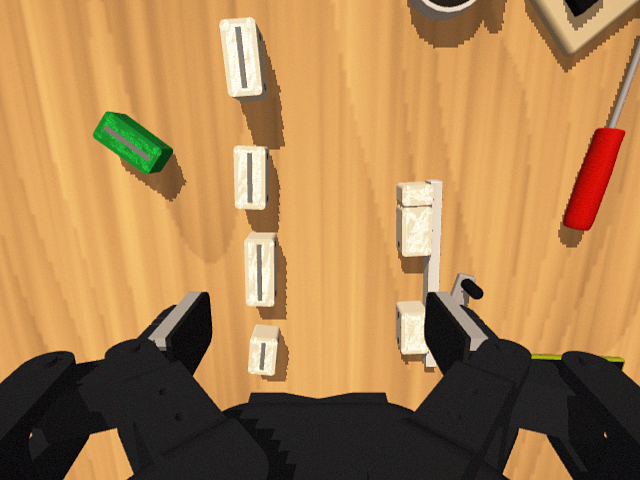

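The wrist view (up is +y, right is +x) shows the medium link at (251,177), the gap between (414,255) and (412,302), and the rail along x≈432. I'll rectify the picture at z=28 mm to measure it.

```bash
python3 - <<'E'
from h import *
import pickle
o=pickle.load(open("w1.pkl","rb"));T=wristT(o);im=cv2.imread("pics/w1.png")
# rect: col=(x-.46)*2500 , row=(.14-y)*2500 
s=2500;W,H=600,590
P=[(.46,.14),(.70,.14),(.70,-.09),(.46,-.09)]
src=np.float32([proj("wrist",(x,y,.028),T) for x,y in P]);dst=np.float32([((x-.46)*s,(.14-y)*s) for x,y in P])
r=cv2.warpPerspective(im,cv2.getPerspectiveTransform(src,dst),(W,H),flags=cv2.INTER_CUBIC)
cv2.imwrite("pics/r1.png",r)
hsv=cv2.cvtColor(r,cv2.COLOR_BGR2HSV);g=((hsv[...,1]<60)&(hsv[...,2]<150)).astype(np.uint8)
n,l,st,c=cv2.connectedComponentsWithStats(g)
for i in range(1,n):
    if st[i,4]>150:
        q=cv2.minAreaRect(np.argwhere(l==i)[:,::-1].astype(np.float32));print([round(v,1) for v in (*q[0],*q[1],q[2])],"world",.46+q[0][0]/s,.14-q[0][1]/s)
E
```

```text
[76.6, 100.5, 10.3, 116.9, 2.8] world 0.49065149230957034 0.0997975067138672
[87.4, 344.5, 10.8, 151.4, 2.6] world 0.49495464172363285 0.00220205078125002
[557.1, 445.6, 294.4, 77.1, 82.9] world 0.6828583251953125 -0.0382404052734375
[594.6, 391.5, 4.9, 45.8, 14.5] world 0.697827734375 -0.016607177734374978
[85.0, 568.6, 9.5, 41.8, 5.7] world 0.49399604492187504 -0.0874396240234375
```

View pics/r1.png

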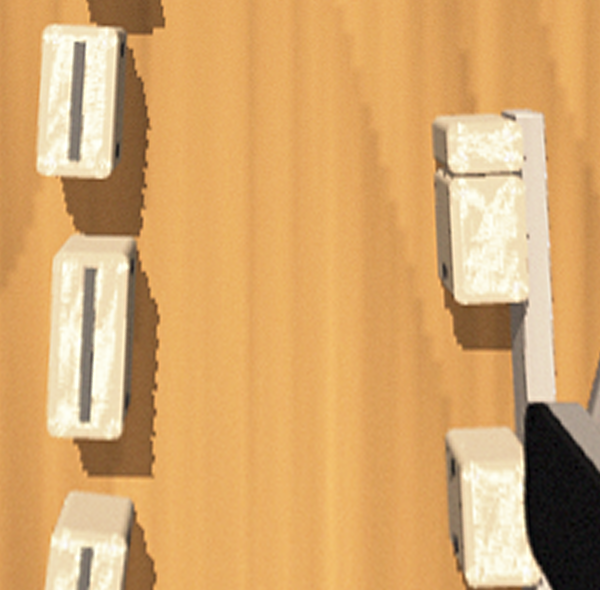

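Measured (wrist camera):
- **Link:** about (0.4907, 0.0998), yaw −2.8°.
- **Jig origin:** about (0.657, −0.012), yaw +1.9°.
- **Top camera check:** the link-to-jig offset agrees.

I'll grasp across the 30 mm width.

Call:
move_arm:
  motion: [-1, 17.8, -32.5, 0, 1.1, -1, 17.8, -32.5, 0, 1.1, -1, 0, 0, 30, 0, -1, 0, 0, 30, 0, -1, 0, 0, 30, 0, -1, 0, 0, 30, 0, -1, 0, 0, 25, 0, -1, 0, 0, 25, 0, -1, 0, 0, 18, 0, -1, 0, 0, 0, 0]

```text
time: 3.65
eef_pos: [0.4896, 0.1005, 0.0206]
ee_rot: [-0.001, 0.724, 0.69, -0.002]
contact_force: [-0.4, 0.9, 0.4]
width: 0.085
grip_force: 0.0
```

Call:
move_arm:
  motion: [0, 0, 0, 0, 0, 0.1, 0, 0, 0, 0, 0.2, 0, 0, 0, 0, 0.4, 0, 0, 0, 0, 0.4, 0, 0, 0, 0, 0.4, 0, 0, 0, 0, 0.4, 0, 0, 0, 0, 0.4, 0, 0, 0, 0]

```text
time: 4.32
eef_pos: [0.4912, 0.1005, 0.0237]
ee_rot: [0.0, 0.723, 0.691, 0.0]
contact_force: [0.0, 0.0, 0.5]
width: 0.0257
grip_force: 0.0
```

```bash
python3 - <<'E'
from h import *
o=env.get_obs();im=env.capture("wrist")[:,:,::-1]
s=env.capture("scene")[:,:,::-1][150:330,260:480];s=cv2.resize(s,(587,480),interpolation=cv2.INTER_CUBIC)
c=np.hstack([im,s]);cv2.imwrite("pics/w2.png",cv2.resize(c,(800,313)))
print(o["width"],o["grip_force"],o["eef_pos"])
E
```

```text
0.02571610402846267 0.0 [0.49115106 0.10046291 0.02368342]
```

View pics/w2.png

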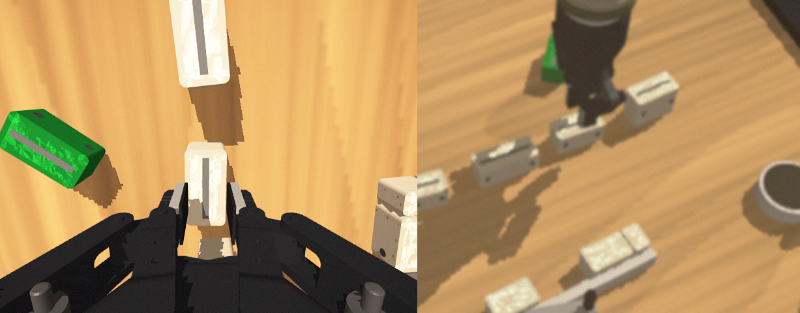

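The picture shows the link (left half, about (206,185)) between the fingers, but no grip yet. I'll close further.

Call:
move_arm:
  motion: [0.6, 0, 0, 0, 0, 0.7, 0, 0, 0, 0, 0.7, 0, 0, 0, 0, 0.7, 0, 0, 0, 0]

```text
time: 4.75
eef_pos: [0.491, 0.1006, 0.0234]
ee_rot: [-0.0, 0.723, 0.691, -0.0]
contact_force: [-0.7, -0.8, -0.4]
width: 0.0129
grip_force: 0.0
```

```bash
python3 - <<'E'
from h import *
o=env.get_obs();T=wristT(o);im=env.capture("wrist")[:,:,::-1]
e=o["eef_pos"]
for z in (-.005,0.009,.028): print(z,np.round(proj("wrist",(e[0],e[1],z),T)))
print(ray("wrist",(316,284),.028,T))
c=im[180:430,190:450];cv2.imwrite("pics/w3.png",cv2.resize(c,None,fx=2.3,fy=2.3))
E
```

```text
-0.005 [316. 265.]
0.009 [316. 273.]
0.028 [316. 287.]
[0.49123817 0.10224559 0.028     ]
```

View pics/w3.png

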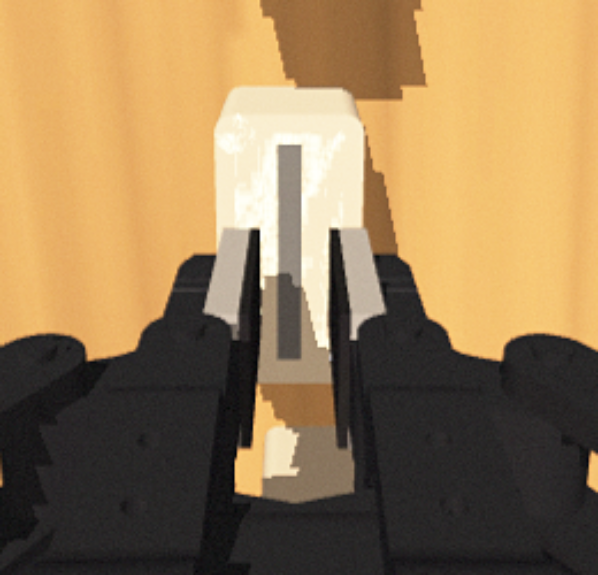

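The shut fingers at crop (245,300) and (345,300) hide the link's top, so the tips are above it and the link hasn't been disturbed. I'll open, go 10 mm lower and close again while watching the force.

Call:
move_arm:
  motion: [-0.6, 0, 0, 0, 0, -0.6, 0, 0, 0, 0, -0.6, 0, 0, 0, 0, -0.6, 0, 0, 0, 0, -0.6, 0, 0, 5, 0, -0.6, 0, 0, 5, 0, -0.6, 0, 0, 0, 0, -0.6, 0, 0, 0, 0]

```text
time: 5.47
eef_pos: [0.4907, 0.1005, 0.0129]
ee_rot: [-0.0, 0.723, 0.691, -0.0]
contact_force: [-0.9, -0.7, 0.0]
width: 0.0682
grip_force: 0.0
```

Call:
move_arm:
  motion: [0, 0, 0, 0, 0, 0.2, 0, 0, 0, 0, 0.3, 0, 0, 0, 0, 0.45, 0, 0, 0, 0, 0.45, 0, 0, 0, 0, 0.45, 0, 0, 0, 0, 0.45, 0, 0, 0, 0]

```text
time: 6.05
eef_pos: [0.4911, 0.1005, 0.0135]
ee_rot: [0.0, 0.723, 0.691, 0.0]
contact_force: [-0.2, -0.8, 0.1]
width: 0.0236
grip_force: 0.0
```

Still no grip, so the tips must sit higher than the stated offset suggests. I'll find the link's top by gentle touch.

Call:
move_arm:
  motion: [0.45, 0, 0, 1.5, 0, 0.45, 0, 0, 0, 0]

```text
time: 6.22
eef_pos: [0.491, 0.1006, 0.0118]
ee_rot: [-0.0, 0.723, 0.691, -0.0]
contact_force: [0.6, 0.1, 0.5]
width: 0.0234
grip_force: 0.0
```

Call:
move_arm:
  motion: [0.45, 0, 0, 1.5, 0, 0.45, 0, 0, 0, 0]

```text
time: 6.38
eef_pos: [0.491, 0.1005, 0.0102]
ee_rot: [-0.0, 0.723, 0.691, -0.0]
contact_force: [-0.2, 0.7, 0.5]
width: 0.0233
grip_force: 0.0
```

```bash
python3 - <<'E'
from h import *
o=env.get_obs();T=wristT(o);M=tcp(o);im=env.capture("wrist")[:,:,::-1].copy();cv2.imwrite("pics/w4.png",im)
import pickle;pickle.dump(o,open("w4.pkl","wb"))
print(o["eef_pos"],o["contact_force"],o["joint_pos"],o["width"])
# expected pixel of pad tip front inner corners for several tip offsets
for dz in (-20,-10,0,10,14):
    print(dz,[np.round(proj("wrist",M[:3,:3]@np.array([.011,s*o["width"]/2,dz/1e3])+M[:3,3],T)) for s in(-1,1)])
# column scan: dark pad edges and link edges
g=cv2.cvtColor(im,cv2.COLOR_BGR2GRAY)
for r in (230,250,260,270,280,290,300,310,330): print(r,g[r,260:376:4].tolist())
E
```

```text
[0.49097632 0.10054315 0.01022808] [-0.15570308  0.73951245  0.52309795] [-0.18659608  0.67745106 -0.18581488  2.24459009  0.47562088  0.25560687
 -0.8398862 ] 0.02328546700473623
-20 [array([289., 277.]), array([343., 277.])]
-10 [array([290., 270.]), array([341., 269.])]
0 [array([292., 263.]), array([340., 263.])]
10 [array([293., 256.]), array([339., 256.])]
14 [array([294., 254.]), array([338., 254.])]
230 [190, 191, 194, 191, 189, 188, 183, 233, 229, 229, 227, 229, 227, 229, 227, 228, 228, 228, 229, 228, 227, 198, 200, 192, 190, 185, 186, 197, 198]
250 [189, 188, 190, 189, 190, 223, 250, 252, 251, 254, 254, 250, 248, 248, 253, 247, 251, 251, 236, 254, 255, 250, 254, 100, 184, 181, 186, 195, 197]
260 [193, 189, 187, 192, 188, 210, 238, 238, 248, 254, 252, 252, 255, 144, 142, 132, 254, 253, 249, 253, 255, 237, 238, 108, 192, 182, 187, 192, 194]
270 [189, 189, 191, 188, 193, 196, 240, 238, 254, 251, 253, 252, 250, 136, 144, 133, 253, 254, 251, 251, 253, 236, 239, 108, 108, 100, 183, 195, 198]
280 [187, 187, 187, 193, 181, 182, 186, 19, 255, 250, 254, 252, 251, 140, 141, 136, 253, 254, 255, 247, 251, 243, 23, 187, 189, 190, 188, 196, 199]
290 [175, 160, 160, 182, 180, 185, 30, 18, 151, 142, 254, 254, 254, 143, 139, 131, 255, 255, 253, 251, 253, 247, 29, 67, 182, 185, 182, 168, 170]
300 [37, 35, 185, 185, 184, 182, 33, 9, 152, 151, 253, 244, 254, 142, 138, 133, 254, 254, 252, 253, 248, 246, 20, 35, 187, 183, 180, 195, 40]
310 [42, 179, 183, 181, 182, 28, 11, 16, 141, 154, 151, 155, 255, 140, 140, 133, 254, 254, 255, 252, 238, 220, 19, 20, 23, 182, 182, 184, 86]
330 [36, 40, 40, 38, 19, 24, 14, 17, 153, 146, 153, 153, 149, 139, 144, 134, 249, 243, 237, 237, 238, 244, 14, 17, 42, 37, 38, 36, 43]
```

Call:
move_arm:
  motion: [0.45, 0, 0, 1.5, 0, 0.45, 0, 0, 0, 0]

```text
time: 6.6
eef_pos: [0.491, 0.1005, 0.0088]
ee_rot: [-0.0, 0.723, 0.691, -0.0]
contact_force: [-0.3, -0.5, -0.5]
width: 0.0236
grip_force: 0.0
```

Call:
move_arm:
  motion: [0.45, 0, 0, 1.5, 0, 0.45, 0, 0, 0, 0]

```text
time: 6.77
eef_pos: [0.4911, 0.1005, 0.0082]
ee_rot: [0.0, 0.723, 0.691, 0.0]
contact_force: [-2.3, 0.8, 12.2]
width: 0.0232
grip_force: 6.3
```

Call:
move_arm:
  motion: [0.45, 0, 0, 1.5, 0, 0.45, 0, 0, 0, 0]

```text
time: 6.93
eef_pos: [0.4912, 0.1005, 0.008]
ee_rot: [0.001, 0.723, 0.691, 0.001]
contact_force: [-6.0, -0.1, 35.1]
width: 0.0236
grip_force: 17.7
```

Contact came at TCP z≈0.0083, so the tips stand about 20 mm behind the reported TCP at this opening. I'll back off, open, and regrasp with the tips about 12 mm above the bench.

Call:
move_arm:
  motion: [0.45, 0, 0, -6, 0, 0.45, 0, 0, -6, 0, -0.5, 0, 0, 0, 0, -0.5, 0, 0, 0, 0, -0.5, 0, 0, 0, 0, -0.5, 0, 0, 0, 0, -0.5, 0, 0, 8, 0, -0.5, 0, 0, 6, 0, -0.5, 0, 0, 0, 0]

```text
time: 7.68
eef_pos: [0.4904, 0.1005, 0.0024]
ee_rot: [-0.0, 0.723, 0.691, -0.001]
contact_force: [0.1, 0.3, 0.7]
width: 0.0642
grip_force: 0.0
```

Call:
move_arm:
  motion: [-0.5, 0, 0, 4, 0, -0.5, 0, 0, 4, 0, -0.5, 0, 0, 4, 0, -0.5, 0, 0, 0, 0]

```text
time: 8.02
eef_pos: [0.4907, 0.1006, -0.0088]
ee_rot: [-0.0, 0.723, 0.691, -0.0]
contact_force: [0.3, 0.6, 0.2]
width: 0.0643
grip_force: 0.0
```

Call:
move_arm:
  motion: [0, 0, 0, 0, 0, 0.1, 0, 0, 0, 0, 0.2, 0, 0, 0, 0, 0.3, 0, 0, 0, 0, 0.4, 0, 0, 0, 0, 0.4, 0, 0, 0, 0, 0.4, 0, 0, 0, 0]

```text
time: 8.6
eef_pos: [0.4911, 0.1006, -0.0076]
ee_rot: [0.0, 0.723, 0.691, 0.0]
contact_force: [-0.5, 0.2, 5.1]
width: 0.0286
grip_force: 59.4
```

The link is gripped (28.6 mm opening, 59 N). I'll slide it +x, then −y to a spot before the mouth, and turn it to the jig's yaw.

Call:
move_arm:
  motion: [0.4, 0.5, 11.1, -0.5, 0, 0.4, 0.5, 11.1, 0, 0, 0.4, 0.5, 11.1, 0, 0, 0.4, 0.5, 11.1, 0, 0, 0.4, 0.5, 11.1, 0, 0, 0.4, 0.5, 11.1, 0, 0, 0.4, 0.5, 11.1, 0, 0, 0.4, 0.5, 11.1, 0, 0, 0.4, 0.5, 11.1, 0, 0, 0.4, 0.5, 11.1, 0, 0]

```text
time: 9.43
eef_pos: [0.6027, 0.1003, -0.0074]
ee_rot: [0.0, 0.723, 0.691, 0.0]
contact_force: [-0.2, 0.2, -1.2]
width: 0.0282
grip_force: 59.1
```

Call:
move_arm:
  motion: [0.4, -11.5, 0.5, 0, 0, 0.4, -11.5, 0.5, 0, 0, 0.4, -11.5, 0.5, 0, 0, 0.4, -11.5, 0.5, 0, 0, 0.4, -11.5, 0.5, 0, 0, 0.4, -11.5, 0.5, 0, 0, 0.4, -11.5, 0.5, 0, 0, 0.4, -11.5, 0.5, 0, 0, 0.4, -11.5, 0.5, 0, 0, 0.4, -11, 0.5, 0, 0, 0.4, 0, 0, 0, -2.2, 0.4, 0, 0, 0, -2.2]

```text
time: 10.43
eef_pos: [0.602, -0.0162, -0.0075]
ee_rot: [0.0, 0.696, 0.718, -0.0]
contact_force: [-0.3, 0.4, 1.2]
width: 0.0285
grip_force: 59.5
```

```bash
python3 - <<'E'
from h import *
import pickle
o=env.get_obs();T=wristT(o);im=env.capture("wrist")[:,:,::-1].copy();cv2.imwrite("pics/w5.png",im);pickle.dump(o,open("w5.pkl","wb"))
print(o["time"],o["eef_pos"],o["ee_rot"],o["contact_force"],o["width"],o["grip_force"])
# rectify at z=.028, 4 px/mm: x .57-.70, y .12..-.03
s=4500;W,H=600,590;x0,y0=.575,.11
P=[(0,0),(W,0),(W,H),(0,H)]
src=np.float32([proj("wrist",(x0+a/s,y0-b/s,.028),T) for a,b in P])
r=cv2.warpPerspective(im,cv2.getPerspectiveTransform(src,np.float32(P)),(W,H),flags=cv2.INTER_CUBIC)
cv2.imwrite("pics/r5.png",r)
E
```

```text
10.4333 [ 0.60202294 -0.01624996 -0.00748879] [ 3.73199359e-04  6.96043120e-01  7.17999801e-01 -3.49703296e-04] [-0.27168023  0.3576998   1.18454242] 0.028517992910818316 59.47194278240204
```

View pics/r5.png

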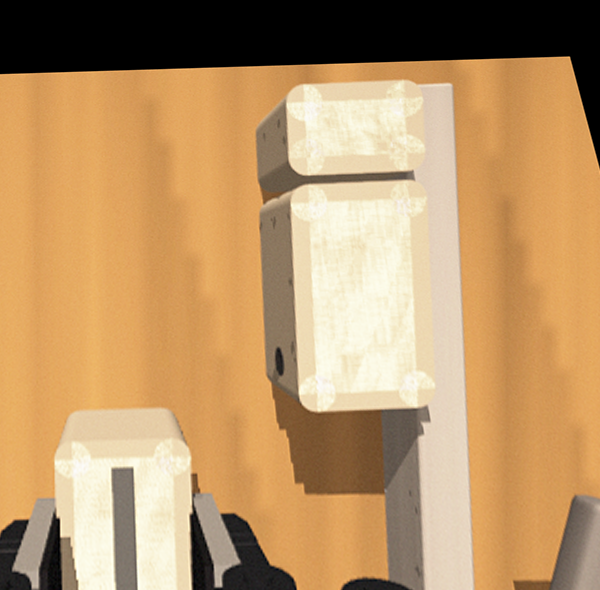

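The rectified view gives these, at 4.5 px/mm:
- **Link:** +y end at row 440.
- **Gap's +y wall:** row 411, which is about 420 at the link's column, so the link must shift about +3.0 mm along y.
- **Mouth:** column 303 against the link's far face at 190, so 25 mm to go and 55 mm to home.
- **Jig yaw:** about 2.1°.

Now I'll enter the mouth.

Call:
move_arm:
  motion: [0.4, 1.5, 0, 0, -0.3, 0.4, 1.5, 0, 0, 0, 0.4, 0, 5, 0, 0, 0.4, 0, 5, 0, 0, 0.4, 0, 5, 0, 0, 0.4, 0, 5, 0, 0, 0.4, 0, 2, 0, 0, 0.4, 0, 0, 0, 0]

```text
time: 11.15
eef_pos: [0.6235, -0.0097, -0.0075]
ee_rot: [-0.0, 0.694, 0.72, -0.0]
contact_force: [-2.7, -0.2, 4.2]
width: 0.0287
grip_force: 59.9
```

Call:
move_arm:
  motion: [0.4, 0, 1.5, 0, 0, 0.4, 0, 1.5, 0, 0, 0.4, 0, 1.5, 0, 0, 0.4, 0, 0, 0, 0]

```text
time: 11.48
eef_pos: [0.6274, -0.0096, -0.0075]
ee_rot: [-0.001, 0.694, 0.72, -0.001]
contact_force: [-3.9, -0.0, 6.2]
width: 0.0287
grip_force: 59.9
```

Call:
move_arm:
  motion: [0.4, 0, 1.5, 0, 0, 0.4, 0, 1.5, 0, 0, 0.4, 0, 1.5, 0, 0, 0.4, 0, 0, 0, 0]

```text
time: 11.82
eef_pos: [0.6305, -0.0096, -0.0075]
ee_rot: [-0.001, 0.694, 0.72, -0.002]
contact_force: [-6.5, 0.1, 10.4]
width: 0.0282
grip_force: 60.4
```

The x force is rising. The settled y is about 2.7 mm further left than intended, so the link is on the +y corner. I'll back off, correct y and retry.

Call:
move_arm:
  motion: [0.4, 0, -4.5, 0, 0, 0.4, 0, -4.5, 0, 0, 0.4, -1.4, 0, 0, 0, 0.4, -1.3, 0, 0, 0, 0.4, 0, 0, 0, 0, 0.4, 0, 0, 0, 0, 0.4, 0, 0, 0, 0, 0.4, 0, 0, 0, 0]

```text
time: 12.48
eef_pos: [0.624, -0.0129, -0.0075]
ee_rot: [-0.0, 0.694, 0.72, 0.0]
contact_force: [-0.6, 1.2, 4.0]
width: 0.0285
grip_force: 59.7
```

```bash
python3 - <<'E'
from h import *
o=env.get_obs();print(o["eef_pos"],o["ee_rot"],o["contact_force"])
T=wristT(o);im=env.capture("wrist")[:,:,::-1].copy()
s=4500;W,H=600,590;x0,y0=.575,.11
P=[(0,0),(W,0),(W,H),(0,H)]
src=np.float32([proj("wrist",(x0+a/s,y0-b/s,.028),T) for a,b in P])
r=cv2.warpPerspective(im,cv2.getPerspectiveTransform(src,np.float32(P)),(W,H),flags=cv2.INTER_CUBIC)
cv2.imwrite("pics/r6.png",r)
E
```

```text
[ 0.62400768 -0.01287461 -0.00749157] [-4.06911433e-05  6.94094881e-01  7.19883524e-01  8.06994633e-05] [-0.61936895  1.22849365  3.99519183]
```

View pics/r6.png

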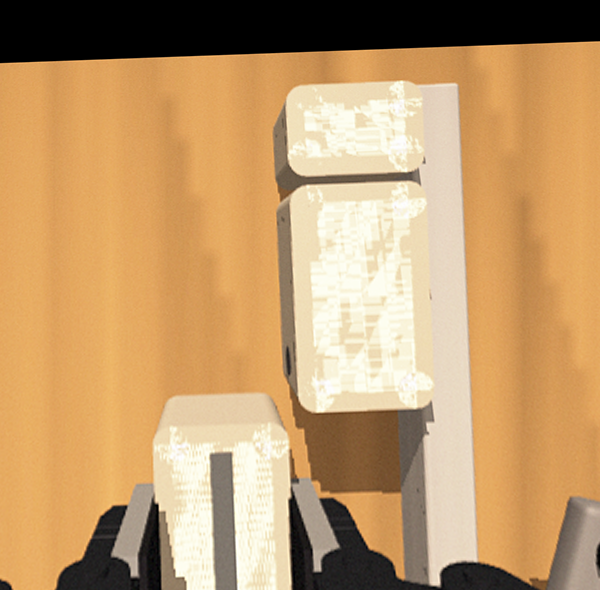

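The link's +y end is at row 424 and the wall at about 417 at that column, a clearance of 1.5 mm, so it's centred. I'll enter slowly.

Call:
move_arm:
  motion: [0.4, 0, 2, 0, 0, 0.4, 0, 2, 0, 0, 0.4, 0, 2, 0, 0, 0.4, 0, 0, 0, 0]

```text
time: 12.87
eef_pos: [0.6287, -0.0133, -0.0075]
ee_rot: [-0.0, 0.694, 0.72, -0.001]
contact_force: [-4.8, 0.6, 8.6]
width: 0.0286
grip_force: 60.3
```

Call:
move_arm:
  motion: [0.4, 0, 2, 0, 0, 0.4, 0, 2, 0, 0, 0.4, 0, 1, 0, 0, 0.4, 0, 0, 0, 0]

```text
time: 13.2
eef_pos: [0.6335, -0.0134, -0.0075]
ee_rot: [-0.0, 0.694, 0.72, -0.001]
contact_force: [-5.7, 0.6, 8.5]
width: 0.0283
grip_force: 60.3
```

Call:
move_arm:
  motion: [0.0, 0, 0, 0, 0, 0.0, 0, 0, 0, 0, 0.0, 0, 0, 0, 0, 0.0, 0, 0, -10, 0, 0.0, 0, 0, -12, 0, 0.0, 0, 0, -13, 0, 1, 0, -20, 0, 0, 1, 0, -20, 0, 0, 1, 0, 0, 0, 0, 1, 0, 0, 0, 0, 1, 0, 0, 0, 0, 1, 0, 0, 0, 0]

```text
time: 14.2
eef_pos: [0.5962, -0.014, 0.0281]
ee_rot: [0.001, 0.694, 0.72, 0.001]
contact_force: [0.2, 0.7, 0.0]
width: -0.0002
grip_force: 0.0
```

Call:
move_arm:
  motion: [1, 0, 0, 10, 0, 1, 0, 0, 10, 0, 1, 0, 0, 8, 0, 1, 0, 0, 3, 0, 1, 0, 0, 0, 0]

```text
time: 14.62
eef_pos: [0.5941, -0.0139, -0.0052]
ee_rot: [-0.001, 0.694, 0.72, -0.001]
contact_force: [0.1, 0.0, -0.2]
width: -0.0003
grip_force: 0.0
```

Call:
move_arm:
  motion: [1, 0, 4, 0, 0, 1, 0, 4, 0, 0, 1, 0, 4, 0, 0, 1, 0, 4, 0, 0, 1, 0, 0, 0, 0]

```text
time: 15.03
eef_pos: [0.6122, -0.0134, -0.0032]
ee_rot: [0.0, 0.694, 0.72, 0.001]
contact_force: [0.0, 0.1, 0.3]
width: -0.0002
grip_force: 0.0
```

Call:
move_arm:
  motion: [1, 0, 3, 0, 0, 1, 0, 3, 0, 0, 1, 0, 3, 0, 0, 1, 0, 0, 0, 0]

```text
time: 15.37
eef_pos: [0.6208, -0.0132, -0.0034]
ee_rot: [0.0, 0.694, 0.72, 0.0]
contact_force: [0.3, -0.3, 0.0]
width: 0.0001
grip_force: 0.0
```

Call:
move_arm:
  motion: [1, 0, 2, 0, 0, 1, 0, 2, 0, 0, 1, 0, 1, 0, 0, 1, 0, 0, 0, 0]

```text
time: 15.7
eef_pos: [0.6252, -0.013, -0.0036]
ee_rot: [0.0, 0.694, 0.72, 0.0]
contact_force: [-0.3, -0.4, 0.2]
width: 0.0001
grip_force: 0.0
```

Call:
move_arm:
  motion: [1, 0, 1, 0, 0, 1, 0, 1, 0, 0, 1, 0, 0, 0, 0]

```text
time: 15.95
eef_pos: [0.6271, -0.0129, -0.0035]
ee_rot: [0.0, 0.694, 0.72, 0.0]
contact_force: [-0.5, 0.3, -0.0]
width: -0.0002
grip_force: 0.1
```

Call:
move_arm:
  motion: [1, 0, 1, 0, 0, 1, 0, 1, 0, 0, 1, 0, 0, 0, 0]

```text
time: 16.2
eef_pos: [0.6281, -0.0131, -0.0037]
ee_rot: [-0.0, 0.694, 0.72, -0.001]
contact_force: [-2.2, -0.2, 2.2]
width: 0.0
grip_force: 1.7
```

Call:
move_arm:
  motion: [1, 0, 1, 0, 0, 1, 0, 1, 0, 0, 1, 0, 0, 0, 0]

```text
time: 16.45
eef_pos: [0.6283, -0.0131, -0.0038]
ee_rot: [-0.001, 0.694, 0.72, -0.002]
contact_force: [-8.6, -1.0, 7.0]
width: -0.0003
grip_force: 4.6
```

Call:
move_arm:
  motion: [1, 0, 1, 0, 0, 1, 0, 1, 0, 0, 1, 0, 0, 0, 0]

```text
time: 16.7
eef_pos: [0.6284, -0.0132, -0.0039]
ee_rot: [-0.002, 0.694, 0.72, -0.003]
contact_force: [-13.4, -0.2, 10.7]
width: 0.0002
grip_force: 7.3
```

It stopped at x=0.6283 with rising force, where the rail was expected (0.6275). I'll retreat, rise and check numerically.

Call:
move_arm:
  motion: [1, 0, -10, 0, 0, 1, 0, -15, 0, 0, 1, 0, 0, -36, 0, 1, 0, 0, -36, 0, 1, 0, 0, -36, 0, 1, 0, 0, -36, 0, 1, 20, 0, 0, 0, 1, 20, 0, 0, 0, 1, 0, 0, 0, 0, 1, 0, 0, 0, 0]

```text
time: 17.53
eef_pos: [0.6069, 0.0277, 0.1409]
ee_rot: [0.0, 0.693, 0.721, 0.001]
contact_force: [0.7, -0.1, -0.0]
width: 0.0001
grip_force: 0.0
```

```bash
python3 - <<'E'
from h import *
o=env.get_obs();print(o["time"],o["eef_pos"],o["ee_rot"],o["contact_force"])
T=wristT(o);im=env.capture("wrist")[:,:,::-1].copy()
# jig-aligned rectification: origin guess
O=np.array([.657,-.0125]);a=np.radians(2.1);X=np.array([np.cos(a),np.sin(a)]);Y=np.array([-X[1],X[0]])
s=4000;W,H=360,760   # col=(xj+.04)*s, row=(.11-yj)*s
P=[(0,0),(W,0),(W,H),(0,H)]
src=np.float32([proj("wrist",(*(O+X*(c/s-.04)+Y*(.11-r/s)),.028),T) for c,r in P]);print(src.round())
r=cv2.warpPerspective(im,cv2.getPerspectiveTransform(src,np.float32(P)),(W,H),flags=cv2.INTER_CUBIC);cv2.imwrite("pics/r7.png",r)
hsv=cv2.cvtColor(r,cv2.COLOR_BGR2HSV);S=hsv[...,1].astype(int);V=hsv[...,2].astype(int)
g=((S<60)&(V<170)).astype(np.uint8)
n,l,st,c=cv2.connectedComponentsWithStats(g)
for i in range(1,n):
    if st[i,4]>300:
        q=cv2.minAreaRect(np.argwhere(l==i)[:,::-1].astype(np.float32))
        print("grey",[round(v,1) for v in (q[0][0]/s*1e3-40,110-q[0][1]/s*1e3,q[1][0]/s*1e3,q[1][1]/s*1e3,q[2])])
gr=cv2.cvtColor(r,cv2.COLOR_BGR2GRAY)
for yj in (60,45,20,10,-10,-20,-45): 
    row=int((110-yj)*4);print(yj,S[row-2:row+3,60:260:6].mean(0).astype(int).tolist(),gr[row-2:row+3,60:260:6].mean(0).astype(int).tolist())
for xj in (-8,8):
    col=int((xj+40)*4);print("col",xj,gr[260:620:6,col-2:col+3].mean(1).astype(int).tolist())
E
```

```text
17.5333 [0.60688639 0.02770233 0.14090612] [4.10374320e-04 6.93301487e-01 7.20647072e-01 8.23124752e-04] [ 0.68418769 -0.12059517 -0.01227334]
[[327. 142.]
 [447. 143.]
 [427. 364.]
 [326. 364.]]
grey [1.0, -1.6, 46.8, 4.5, 90.0]
grey [4.9, -34.5, 90.5, 89.8, 90.0]
grey [47.9, -3.8, 17.0, 3.8, 90.0]
60 [143, 144, 140, 141, 142, 123, 75, 70, 51, 53, 39, 20, 40, 47, 32, 19, 8, 19, 7, 8, 16, 22, 39, 15, 17, 52, 49, 62, 35, 31, 30, 31, 34, 15] [186, 185, 188, 191, 194, 163, 127, 204, 233, 231, 240, 249, 239, 234, 243, 249, 253, 249, 253, 253, 250, 248, 239, 250, 250, 231, 234, 195, 235, 231, 231, 231, 231, 237]
45 [145, 142, 142, 138, 140, 116, 64, 63, 48, 49, 49, 50, 36, 24, 57, 9, 9, 14, 7, 7, 22, 29, 29, 19, 16, 52, 50, 60, 35, 32, 31, 33, 30, 36] [184, 187, 188, 193, 194, 170, 88, 193, 234, 232, 233, 233, 241, 247, 228, 253, 253, 251, 253, 253, 247, 244, 243, 249, 251, 231, 233, 208, 230, 230, 231, 231, 232, 224]
20 [148, 146, 141, 142, 141, 127, 78, 78, 50, 51, 22, 19, 15, 9, 14, 21, 47, 34, 36, 13, 8, 12, 23, 35, 29, 45, 55, 48, 31, 33, 34, 33, 31, 22] [177, 180, 188, 189, 192, 168
[... 1282 characters left out ...]
252, 248, 248, 240, 239, 245, 251, 252, 240, 244, 240, 226, 78, 25, 32, 37, 36, 36, 36]
col -8 [232, 231, 232, 237, 245, 250, 252, 253, 246, 186, 150, 236, 243, 250, 253, 253, 251, 250, 248, 248, 248, 242, 243, 247, 248, 251, 253, 251, 252, 253, 252, 251, 251, 253, 253, 251, 250, 246, 242, 239, 235, 241, 245, 250, 251, 253, 247, 241, 247, 252, 243, 241, 249, 248, 252, 253, 253, 172, 44, 37]
col 8 [244, 248, 252, 252, 252, 253, 251, 232, 234, 177, 155, 234, 237, 248, 246, 242, 249, 245, 245, 248, 248, 248, 250, 243, 248, 245, 247, 249, 252, 251, 252, 250, 249, 251, 253, 251, 252, 251, 252, 253, 251, 252, 253, 252, 249, 250, 250, 252, 246, 242, 232, 230, 233, 242, 249, 249, 249, 253, 252, 253]
```

The link is flush with the end sections (near edges in the same columns), groove at 90°, and about 1.5 mm off in y, so it's home. Next I'll check the knob position from the saved top view.

```bash
python3 - <<'E'
from h import *
print("knob from top0",ray("top",(313.2,182),.062).round(4))
c=ray("top",(317,207.5),.028);print("gap top0",c)
O=np.array([.658,-.0125]);a=np.radians(2.1);X=np.array([np.cos(a),np.sin(a)]);Y=np.array([-X[1],X[0]])
k=O+.058*X-.001*Y;print("knob",k)
im=cv2.cvtColor(env.capture("top"),cv2.COLOR_RGB2GRAY)
o=env.get_obs();T=wristT(o);w=cv2.cvtColor(env.capture("wrist"),cv2.COLOR_RGB2GRAY)
for z in(.04,.053,.066): print(proj("wrist",(*k,z),T),proj("top",(*k,z)))
u,v=[int(round(q)) for q in proj("wrist",(*k,.066),T)]
print(u,v);print(w[v-24:v+28:4,u-40:u+40:4])
E
```

```text
knob from top0 [ 0.7017 -0.0121  0.062 ]
gap top0 [ 0.65424273 -0.02029086  0.028     ]
knob [ 0.71599769 -0.01137399]
(np.float64(451.90108254642234), np.float64(283.9744638951796)) (np.float64(312.88524938535295), np.float64(178.5078212048009))
(np.float64(458.16296296856297), np.float64(290.45703154264396)) (np.float64(312.87778422939476), np.float64(176.75972603032255))
(np.float64(465.03539005199485), np.float64(297.57166332530954)) (np.float64(312.8701478324238), np.float64(174.97153181576363))
465 298
[[153 178 170  17  20  94 182 191 189 190 198 196 198 198 191 189 190 184
  182 184]
 [118 184  11  21  20  21  74 192 186 187 195 196 196 194 189 188 189 183
  183 189]
 [156 179  16  23  23  12  19 106 190 190 196 197 200 194 192 188 189 182
  183 187]
 [185 180 188   5  15  17  22  26 120 191 201 197 197 193 187 190 191 180
  185 189]
 [181 180 137 107   9  26  26  18  11 195 197 198 197 191 188 187 186 182
  186 188]
 [176 183 178  92  92  26  23  17   1 194 198 197 197 190 189 188 187 179
  186 188]
 [173 184 181  99  90 166  51 115 190 197 197 198 196 191 188 188 183 182
  190 194]
 [180 174 181  97  99 182 177 186 187 197 196 195 194 191 188 187 181 183
  187 194]
 [180 175 176  98  93 185 176 185 187 195 195 197 195 190 189 186 180 182
  187 195]
 [176 186 172 104 183 183 178 185 191 194 195 199 195 190 187 184 177 188
  189 195]
 [175 176 183  99  98 181 181 186 189 197 198 196 191 190 187 186 177 187
  187 195]
 [179 168 113 100 101 180 180 183 193 193 195 196 192 187 184 187 178 188
  192 192]
 [178 175 103 102 102 181 179 187 195 195 197 192 189 189 184 176 183 186
  190 190]]
```

The knob is actually near (0.705, −0.006), so the arm starts at about 0.15 rad. I'll straddle it with open fingers above the arm and close loosely.

Call:
move_arm:
  motion: [-1, -9.5, 24, 0, 0, -1, -9.5, 24, 0, 0, -1, -9.5, 24, 0, 0, -1, -9.5, 24, 0, 0, -1, 0, 0, 0, 0, -1, 0, 0, 0, 0, -1, 0, 0, 30, 0, -1, 0, 0, 30, 0, -1, 0, 0, 30, 0, -1, 0, 0, 20, 0, -1, 0, 0, 0, 0, -1, 0, 0, 0, 0]

```text
time: 18.68
eef_pos: [0.7023, -0.0079, 0.0297]
ee_rot: [-0.001, 0.694, 0.72, -0.001]
contact_force: [0.1, -0.1, 0.8]
width: 0.0853
grip_force: 0.0
```

Call:
move_arm:
  motion: [-0.3, 0, 0, 0, 0, 0, 0, 0, 0, 0, 0.2, 0, 0, 0, 0, 0.4, 0, 0, 0, 0, 0.5, 0, 0, 0, 0, 0.5, 0, 0, 0, 0, 0.5, 0, 0, 0, 0]

```text
time: 19.27
eef_pos: [0.7038, -0.0082, 0.0307]
ee_rot: [0.0, 0.694, 0.72, 0.0]
contact_force: [0.3, -0.5, 0.1]
width: 0.021
grip_force: 0.0
```

```bash
python3 - <<'E'
from h import *
o=env.get_obs();T=wristT(o);print(o["eef_pos"],o["ee_rot"],o["width"],o["contact_force"])
g=cv2.cvtColor(env.capture("wrist"),cv2.COLOR_RGB2GRAY)
M=tcp(o)
for p in ([0,0,-.0195],[.011,.0105,-.0195],[.011,-.0105,-.0195],[0,0,-.04]): print(np.round(proj("wrist",M[:3,:3]@p+M[:3,3],T)))
print(g[236:340:5,262:376:4])
E
```

```text
[ 0.70384519 -0.00815972  0.03067693] [8.90404173e-05 6.94116181e-01 7.19862985e-01 4.73274620e-05] 0.02098242852495943 [ 0.34467954 -0.45688153  0.13541451]
[315. 300.]
[340. 277.]
[291. 277.]
[315. 323.]
[[235 236 237 239 100 110 106 184 189 192 193 192 186 177 170 170 175 177
  186 180 180 184 184 189 194 196 197 199 189]
 [236 235 235 238  95 107 104 184 188 193 193 189 187 180 170 172 175 180
  182 178 180 182 179 176 191 198 194 191 191]
 [235 237 237 236  95 108 107  99 189 192 191 194 185 181 172 170 174 178
  184 185 181 181 180 177 192 197 195 193 189]
 [235 237 237 238 100 109 109 109 186 193 195 192 186 179 170 176 175 182
  183 182 187 183 181 181 194 195 194 193 189]
 [236 237 235 236  98 110 108 100 193 197 195 194 185 181 170 172 179 180
  184 182 182 186 181 181 192 198 193 193 188]
 [235 235 235 237 105 103 107 187 189 195 193 192 186 180 168 173 179 182
  182 183 183 183 179 180 193 197 196 192 187]
 [234 236 234 235 109 110 107 100 188 193 194 159 171 179 172 172 178 183
  185 183 184 182 182 181 182 190 191 190 188]
 [232 236 235 237 117 107 107 107 191 193 147 2
[... 947 characters left out ...]
 16  20  98  99 103  23  19  25  19  27  18  15
  107 107  48  20  34  92 174 176 174  41  35]
 [ 36 145 179 179 182  32  16  13  98  95 101  25  18  28  22  26  28  16
  110 106  47  24  23  31 180 176 173 154  38]
 [ 38  32  38  28 192  34  19  13  99 101  98  26  21  22  26  25  22  78
  106 104  56  22  24  34 195  34  36  35  36]
 [ 22  33  33  36 108  35  20  14  99 102 100 101  81   6  17  18  93 107
  106 108  71  20  26  33 198  33  34  34  38]
 [ 37  29  35  40  18  24  15  19 101  99  97  96 102  93 103  89 105 107
  107 103 110  18  32  41  35  40  35  35  35]
 [ 31  32  38  34  13  24  14  14  96  99  94  97  98  96 130 105 107 109
  107 107 104  16  37  23  21  36  37  40  37]]
```

The picture numbers show the dark knob (columns 306–332) centred between the pads (293–342). Now I'll drag it along the arc.

Call:
move_arm:
  motion: [0.5, 0.4, -3.9, 0, 0, 0.5, 0.4, -3.9, 0, 0, 0.5, 0.4, -3.9, 0, 0, 0.5, 0.4, -3.9, 0, 0, 0.5, 0.4, -3.9, 0, 0, 0.5, 0.4, -3.9, 0, 0, 0.5, -1, -3.9, 0, 0, 0.5, -1, -3.9, 0, 0, 0.5, -1, -3.9, 0, 0, 0.5, -1, -3.9, 0, 0, 0.5, -1, -3.9, 0, 0, 0.5, -1, -3.9, 0, 0]

```text
time: 20.32
eef_pos: [0.6567, -0.0137, 0.0304]
ee_rot: [0.0, 0.694, 0.72, -0.0]
contact_force: [2.7, 1.3, 0.0]
width: 0.0218
grip_force: 0.5
```

Call:
move_arm:
  motion: [0.5, -0.3, -1.5, 0, 0, 0.5, -0.3, -1.5, 0, 0, 0.5, 0, 0, 0, 0]

```text
time: 20.57
eef_pos: [0.6538, -0.0146, 0.0304]
ee_rot: [-0.0, 0.694, 0.72, -0.0]
contact_force: [0.4, -0.3, 0.6]
width: 0.0211
grip_force: 0.0
```

Call:
move_arm:
  motion: [0.5, 0, -1, 0, 0, 0.5, 0, -1, 0, 0, 0.5, 0, 0, 0, 0]

```text
time: 20.82
eef_pos: [0.6522, -0.0143, 0.0304]
ee_rot: [0.0, 0.694, 0.72, -0.0]
contact_force: [1.5, -0.2, 0.8]
width: 0.0211
grip_force: 0.3
```

Call:
move_arm:
  motion: [0.5, 0, -1, 0, 0, 0.5, 0, -1, 0, 0, 0.5, 0, 0, 0, 0]

```text
time: 21.07
eef_pos: [0.6516, -0.0143, 0.0306]
ee_rot: [0.001, 0.694, 0.72, 0.001]
contact_force: [5.7, -0.7, -4.1]
width: 0.0215
grip_force: 2.8
```

Call:
move_arm:
  motion: [0.5, 0, -1, 0, 0, 0.5, 0, -0.5, 0, 0, 0.5, 0, 0, 0, 0]

```text
time: 21.32
eef_pos: [0.6514, -0.0143, 0.0307]
ee_rot: [0.001, 0.694, 0.72, 0.002]
contact_force: [8.3, -2.0, -5.4]
width: 0.0213
grip_force: 4.7
```

The arm is at its stop. I'll release, rise clear and verify.

Call:
move_arm:
  motion: [0.5, 0, 3, 0, 0, 0.5, 0, 2.5, 0, 0, 0.2, 0, 0, 0, 0, 0.2, 0, 0, 0, 0, 0.2, 0, 0, -15, 0, 0.2, 0, 0, -30, 0, 0.2, 0, 0, -30, 0, 0.2, 0, -20, -30, 0, 0.2, 10, -20, -10, 0, 0.2, 10, -20, 0, 0, 0.2, 0, 0, 0, 0, 0.2, 0, 0, 0, 0]

```text
time: 22.32
eef_pos: [0.5925, 0.004, 0.146]
ee_rot: [0.0, 0.694, 0.72, -0.0]
contact_force: [-0.6, -0.3, 0.1]
width: 0.0345
grip_force: 0.0
```

```bash
python3 - <<'E'
from h import *
o=env.get_obs();T=wristT(o);print(o["time"],o["eef_pos"],o["contact_force"])
im=env.capture("wrist")[:,:,::-1].copy();g=cv2.cvtColor(im,cv2.COLOR_BGR2GRAY)
O=np.array([.658,-.0125]);a=np.radians(2.1);X=np.array([np.cos(a),np.sin(a)]);Y=np.array([-X[1],X[0]])
for z in(.039,.066): print("knob exp",np.round(proj("wrist",(*O,z),T)))
u,v=[int(q) for q in proj("wrist",(*O,.052),T)];print(u,v);print(g[v-28:v+30:4,u-36:u+40:4])
s=4000;W,H=360,760;P=[(0,0),(W,0),(W,H),(0,H)]
src=np.float32([proj("wrist",(*(O+X*(c/s-.04)+Y*(.11-r/s)),.028),T) for c,r in P])
r=cv2.warpPerspective(im,cv2.getPerspectiveTransform(src,np.float32(P)),(W,H));gr=cv2.cvtColor(r,cv2.COLOR_BGR2GRAY)
for yj in (60,45,26,20,14): 
    q=int((110-yj)*4);print(yj,gr[q-2:q+3,60:300:6].mean(0).astype(int).tolist())
E
```

```text
22.3167 [0.59249884 0.00403542 0.14599   ] [-0.57643316 -0.28077422  0.10357691]
knob exp [397. 255.]
knob exp [406. 266.]
401 260
[[177 188 133 212 232 248 252 159 130 246 230 231 229 230 231 168 189 188
  184]
 [173 187 140 210 230 251 240 136 124 251 246 238 237 229 230 187 193 193
  182]
 [177 189 136 232 230 253 232 132 124 219 251 233 232 228 231 194 194 190
  184]
 [175 184 134 229 230 252 233 152 186 221 242 231 231 230 232 188 191 192
  181]
 [177 176 139 231 231 161 207 204 150 180 161 229 228 231 230 185 190 192
  181]
 [175 178 132 232 231 162 170  11  23  23 151 229 229 229 231 190 192 188
  177]
 [176 179 134 230 241 102 180  15  17  19  18 153 204 233 232 190 194 185
  178]
 [176 179 133 231 247 235 169   6  27  21  26  15 233 230 232 191 193 185
  173]
 [179 173 135 233 249 254 114 144  15  20  26  25 183 230 232 193 191 184
  174]
 [178 172  94 233 250 251 180  97  29  20  23  16 163 231 230 194 190 182
  174]
 [177 174  65 231 252 250 168 145  98  47  13 132 179 230 237 195 191 181
  173]
 [178 171 134 231 253 252 251  68  95 100  99 179 174 156 233 194 189 182
  17
[... 563 characters left out ...]
 252, 252, 239, 231, 225, 226, 230, 230, 231, 230, 232, 176, 184, 185, 190, 189, 188, 186]
26 [184, 190, 190, 189, 117, 111, 148, 227, 233, 236, 250, 251, 235, 230, 232, 231, 232, 230, 231, 232, 230, 237, 246, 251, 237, 231, 231, 230, 229, 231, 230, 231, 236, 178, 185, 190, 192, 189, 191, 185]
20 [186, 190, 189, 192, 145, 94, 144, 232, 234, 235, 237, 237, 247, 252, 252, 173, 132, 132, 174, 252, 249, 250, 249, 240, 238, 231, 230, 228, 229, 230, 230, 231, 232, 188, 186, 190, 191, 189, 188, 185]
14 [171, 177, 186, 190, 138, 135, 98, 228, 231, 237, 248, 251, 250, 247, 251, 186, 130, 131, 164, 249, 240, 235, 234, 236, 242, 230, 233, 196, 230, 231, 229, 231, 236, 164, 189, 191, 192, 191, 188, 184]
```

The knob sits over the gap's centre (pixels about (393–409, 252–270), expected (397,255) to (406,266)). The link is still flush with its neighbours and the gripper is clear, so I'll hand in.

```bash
python3 -c "
from cell import env
print(env.close_job())"
```

```text
the job is handed in; nothing more can be done
None
```

The medium link is home in the gap against the rail, the hold-down arm is swung to its stop over it, and the job was handed in at about 22 s; the hand-in call returned no verdict.

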